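# Feel along two rails of a glued frame

### The arm

A 6-joint arm with a two-finger parallel gripper is mounted at the origin on a cart in front of the work surface, level with it; the furniture and walls round the work are solid. World frame = base frame: x ahead of the robot, y to its left, z up, the work surface at z = 0. Lengths are in m, angles in degrees, forces in N, time in s.
With the tool pointing down it reaches from about 0.325 to 1 m from the base axis. Payload 5.1 kg.
Tool frame: the origin (TCP) lies at the very end of the fingers, on their centre line; the grasp point (between the pads) lies 19 mm behind it; z points along the fingers, y is the line along which they close (so a half turn about z gives the same grasp; the last joint's range is limited). The gripper opens to 85 mm and grips with 20 to 120 N. Pads are 22 mm wide; open, the fingers measure 114 mm over their backs; the gripper's body (76 mm by 85 mm) begins 54 mm behind the grasp point. The pads swing forward as they close: fully open they stand 13 mm farther back than shut.
Start: joints at [59.897, 7.093, 94.555, -0, 78.352, -4.733], TCP at [0.279, 0.587, 0.231] pointing down, gripper open.
Joint ranges: [-149.61, 149.61], [-58.7, 133.49], [1.44, 155.28], [-77.14, 257.14], [18.33, 153.61], [-166.67, 166.67]. Speed limits (degrees/s): [147.25, 147.25, 180, 180, 180, 180].

### API

Orientations are given as a 3x3 rotation matrix whose columns are the frame's x, y, z axes.
In Python, from workcell import telemetry, read_camera, job, look_for, mark_of gives the robot as it stands.
- The arm moves only by the shell command python3 -m crank 'ROWS' [FORCE]. ROWS is a JSON object of lists of equal length, an entry for each row: "translation": the shift along the world's x, y, z in m, a list of three; "turn": the turn about the world's z in rad; "fingers": the opening, from -1 (shut) to 1 (fully open). In form: {"translation": [[tx, ty, tz], ...], "turn": [turn, ...], "fingers": [fingers, ...]}. A call has exactly 5 rows; each row shifts and turns the commanded pose from where the row before left it; what a row does not reach is not made up. A row lasts 1/10 s, in which the tool goes at most 50 mm and 8.59 degrees, less where a joint would pass 70% of its speed; a pose out of reach is approached as far as the arm can. A call with a gripper value outside its range is refused whole. The fingers move at their own pace and stop on an object; FORCE is the grip in N (left out, the last holds). Time passes only in rows, so rows that do not move let the fingers close, or fill a call up. It gives the time, the measured TCP pose, the force, the opening and the grip force at its end, in the units of the state.
- telemetry.sense(): the state, without advancing time (a new reading comes with each control period).
- read_camera(name): name is "side" or "top" or "wrist"; returns a dict with "color" (420x560x3 uint8, red, green, blue), "K" (3x3 intrinsics, pixels), "R" (3x3) and "t" (3): a world point X has camera coordinates R X + t; the wrist camera has in their place "hand_eye" (4x4, takes a point from camera to tool coordinates, whose origin is the TCP and whose axes are the flange's). Camera axes: x right, y down, z forward; pixel columns grow to the right and rows downward; lengths in m; the calibration is good to about 2 mm. The wrist camera is an equidistant fisheye: a pixel r from the principal point sees the ray r / f radians off the axis. A picture is of the moment at which its call begins: read the wrist's pose just before it. There is no depth.
- job.close_job(): hands the job in; it is judged then, once.
Trained networks look in a picture, given as the dict that the camera call returned (one of the last four; its "shot" number tells which), for a name from the list of things; names that differ only in an ending like _2 or _b are one class to them, and where a whole thing is asked for, a point or a joint stands for the part that bears it (a point fixed in the world has none). Each returns a list of dicts, best first, with "p" (0 to 1); they miss things now and then, are a little off and sometimes report something else, mostly with a low value. They report only what shows in the picture. A call takes as long as a camera call. They do not tell look-alikes from the thing itself.
- look_for(name, picture): "rect" ([left, top, right, bottom] in pixels, round what is visible of it).
- mark_of(name, picture): "location" ([row, column] in pixels: a listed point, or the origin of a listed thing).
The state is a dict: "clock": time; "qpos": joint angles; "joint_velocities": joint speeds; "joint_torque": joint torques, N m; "ee_pos": TCP position; "ee_rot": TCP orientation; "ft_force": force on the tool from outside, world axes, zero at the start; "ft_torque": the same for the moment, N m; "opening": finger opening in m; "gripper_force": force on a finger pad.
Only numpy, scipy, OpenCV 4.12 (cv2) and the standard library are available. Lean on these libraries where they do the work, as an engineer would, in place of code of your own. Each camera call takes 0.05 s, during which the arm holds its last target. There are 200 camera calls.

### The job

Feel the newly glued frame on the grey board for a step or splinter: put your fingertips on top of its near corner on the side where the tall glue bottle stands, run them with light contact along the middle of the near rail to the other near corner, then turn there and run them on along that side rail to the far corner, and lift off. The frame must stay lying between its stops, and the bottles and the mallet are to be left alone.

Things in the scene. Friction and masses are not known exactly. Their poses are not given: they have to be found in the camera images.
- frame: Empty wooden picture frame, loose, 165 (x) by 200 (y) by 21 mm high; rails 22 mm wide, mitred corners. Origin: centre of its underside, z up; its top is 21 mm above it, 46 mm above the bench. The near rail is on its -x side, +y is to the robot's left; turned at most 0.3 rad. The middle lines of the rails lie at x = +-71 mm and y = +-89 mm and cross in the corners.
- jig: Fixed glue-up board under the frame: grey laminated board 206 (x) by 242 (y) by 15 mm on four rubber feet 10 mm high; origin on the bench top under its centre, axes as the frame's. Eight wooden stops, 10 mm high (11 mm lower than the frame's top), stand round the frame with 1.5 mm of play. Frame underside at rest 25 mm above this origin.
- jig_board (a joint): How far the glue-up board has sunk on its rubber feet, in m: 0 at rest, at most 0.008. It yields straight down, with the frame on it, when the frame is pressed: it starts at about 1 N and gives 1 mm more for each 1.5 N, so that 3 to 6 N sinks it 1.5 to 3.5 mm.
- glue: The tall glue bottle, upright and loose, with a pointed nozzle, 49 mm across and 138 mm high, origin at the centre of its underside. It stands on the bench about 235 mm left or right of the frame's centre, and marks the side on which to start.
- oil: The short brown bottle with a black cap, upright and loose, 36 mm across and 54 mm high, origin at the centre of its underside; it stands on the other side of the frame. Leave it alone.
- mallet: The wooden mallet lying loose on the bench to the robot's right, 92 x 204 x 55 mm, origin at the centre of its underside. Leave it alone.
Things that resemble listed ones, but are neither listed nor needed, are in the scene too. There is more than one size of the glue; the job needs the middle-sized.

How it is judged:
By the outcome, as a careful person would: the job done as asked, in the order asked, and still so for the second after the job is handed in, with the robot touching nothing.
It also fails if it takes over 48 s, if anything falls off the work surface, if the arm or the gripper's body presses on something with over 40 N, if the wrist force passes 120 N, or if a joint passes its speed limit or range.

## Working session

There is one attempt and no reset: what is moved stays moved. The work goes in short steps, Python scripts to look and compute and a shell command to move; the robot and the scene stay as the last step left them, time stands still between calls to the robot, and variables do not carry over. Pictures are saved under pics/ and viewed, at most 10 in all, crops included, and the job is handed in when it is done.

```bash
mkdir -p pics; ls
cat > h.py <<'E'
import numpy as np, cv2
from workcell import telemetry, read_camera, job, look_for, mark_of
def ray(p,row,col):
    d=np.linalg.inv(p["K"])@[col,row,1]; R=np.array(p["R"]);return -R.T@p["t"],R.T@d
def at(p,row,col,z):
    o,d=ray(p,row,col);return o+d*(z-o[2])/d[2]
def px(p,X):
    c=np.array(p["R"])@X+p["t"];q=np.array(p["K"])@c;return q[:2]/q[2]
E
python3 - <<'E'
from h import *
s=telemetry.sense();print({k:np.round(s[k],3).tolist() for k in("clock","ee_pos","ee_rot","ft_force","opening")})
for n in("top","side"):
    p=read_camera(n);cv2.imwrite(f"pics/{n}0.png",p["color"][:,:,::-1]);print(n,-np.array(p["R"]).T@p["t"])
    for k,z in(("frame",.025),("jig",0),("glue",0),("oil",0),("mallet",0)):
        print(k,[(round(d["p"],2),np.round(d["location"]).tolist(),at(p,*d["location"],z).round(3).tolist()) for d in mark_of(k,p)][:4])
        if k=="glue":print([(round(d["p"],2),np.round(d["rect"]).tolist()) for d in look_for(k,p)][:5])
E
```

```text
pics
{'clock': 0.0, 'ee_pos': [0.278, 0.587, 0.23], 'ee_rot': [[-0.904, 0.428, -0.001], [0.428, 0.904, -0.002], [0.0, -0.002, -1.0]], 'ft_force': [-1.047, 0.547, 0.57], 'opening': 0.085}
top [ 0.27266445 -0.23635455  1.37165212]
frame []
jig [(0.69, [197.0, 276.0], [0.54, -0.209, 0.0])]
glue [(0.77, [235.0, 156.0], [0.448, 0.097, 0.0]), (0.65, [196.0, 191.0], [0.548, 0.011, 0.0]), (0.56, [230.0, 198.0], [0.457, -0.01, 0.0])]
[(0.8, [136.0, 217.0, 174.0, 248.0]), (0.71, [181.0, 186.0, 203.0, 207.0]), (0.7, [184.0, 217.0, 202.0, 240.0])]
oil [(0.65, [185.0, 374.0], [0.568, -0.464, 0.0])]
mallet [(0.73, [253.0, 434.0], [0.39, -0.609, 0.0])]
side [ 0.2610156  -1.1457016   0.39234426]
frame [(0.72, [214.0, 303.0], [0.547, -0.222, 0.025])]
jig [(0.84, [219.0, 302.0], [0.554, -0.193, 0.0])]
glue [(0.76, [199.0, 277.0], [0.53, -0.013, 0.0]), (0.58, [193.0, 245.0], [0.447, 0.075, 0.0])]
[(0.95, [230.0, 133.0, 254.0, 194.0]), (0.9, [246.0, 157.0, 261.0, 204.0]), (0.73, [274.0, 167.0, 284.0, 193.0])]
oil [(0.81, [263.0, 349.0], [0.575, -0.458, 0.0])]
mallet [(0.68, [319.0, 284.0], [0.397, -0.609, 0.0]), (0.4, [224.0, 304.0], [0.548, -0.229, 0.0])]
```

View pics/top0.png

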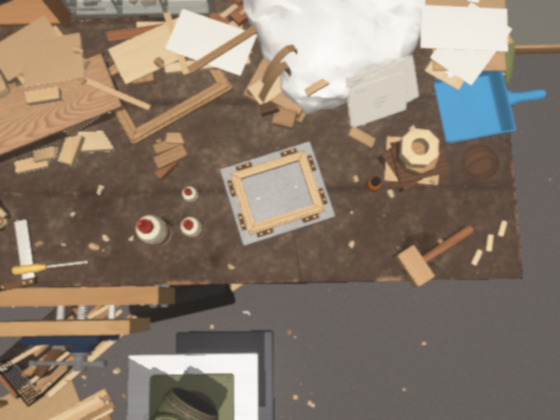

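View pics/side0.png

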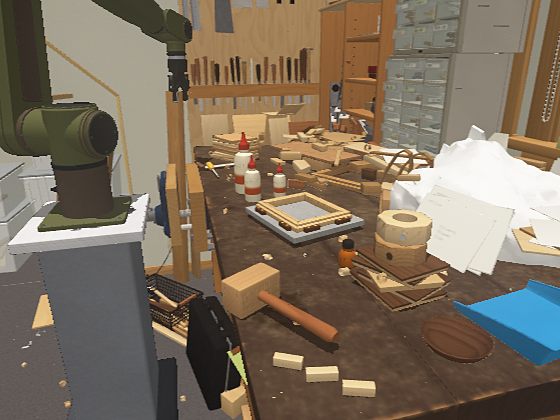

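The top view shows the frame on its grey board at px (276,195). The oil bottle is at (375,183) and the mallet at (434,253). The candidates for "glue" are the large bottle at (153,230) and two smaller ones at (189,193) and (191,227). All three stand to the left (+y), so I start at the near-left corner either way. Other wooden frames and look-alikes: the loose L-shaped frame pieces at (180,105), which are not on a grey board. The side view agrees: the bottles are beyond the frame at (245,165), (253,180) and (279,180), and the oil is on the near side at (347,253). Next is one close crop.

Run:
```python
from h import *
p=read_camera("top");c=p["color"][130:260,130:350,::-1]
cv2.imwrite("pics/crop1.png",cv2.resize(c,None,fx=3.6,fy=3.6,interpolation=cv2.INTER_CUBIC))
hsv=cv2.cvtColor(p["color"],cv2.COLOR_RGB2HSV)
# light-wood frame pixels
m=cv2.inRange(hsv,(5,60,140),(25,255,255));m2=np.zeros_like(m);m2[140:247,218:337]=m[140:247,218:337]
n,l,st,ce=cv2.connectedComponentsWithStats(m2);i=1+st[1:,4].argmax();print(st[i])
cnt=cv2.findContours((l==i).astype(np.uint8),0,1)[0][0]
b=cv2.boxPoints(cv2.minAreaRect(cnt))
W=np.array([at(p,v,u,.046) for u,v in b]);print(b.round(1),W.round(3),W.mean(0),[np.linalg.norm(W[k]-W[k-1]).round(3) for k in range(4)],[np.degrees(np.arctan2(*(W[k]-W[k-1])[1::-1])).round(1) for k in range(4)])
```

```text
[ 228  151   99   85 2517]
[[222.8 170.3]
 [307.3 142.7]
 [330.2 213. ]
 [245.7 240.6]] [[ 0.602 -0.078  0.046]
 [ 0.67  -0.292  0.046]
 [ 0.488 -0.345  0.046]
 [ 0.423 -0.135  0.046]] [ 0.54596352 -0.21241547  0.046     ] [np.float64(0.188), np.float64(0.225), np.float64(0.189), np.float64(0.22)] [np.float64(17.6), np.float64(-72.5), np.float64(-163.9), np.float64(107.2)]
```

View pics/crop1.png

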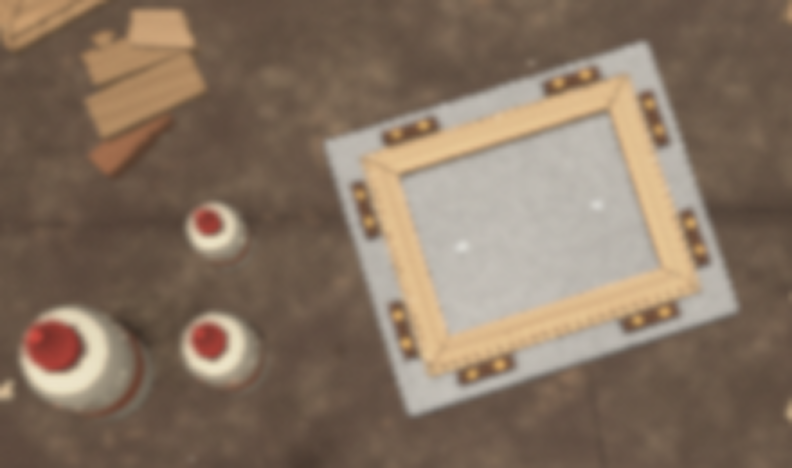

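The crop shows the frame between its eight stops, with outer top corners at about (362,157), (630,76), (698,290) and (430,375) in crop pixels. The middle-sized bottle is at crop (215,348), so the side is left. I move above the frame with the fingers shut.

```bash
python3 -m crank '{"translation":[[0,0,0.03],[0.013,-0.04,0.02],[0.013,-0.04,0],[0.013,-0.04,0],[0.013,-0.04,0]],"turn":[0.037,0.037,0.037,0.037,0.037],"fingers":[-1,-1,-1,-1,-1]}' 20
python3 -m crank '{"translation":[[0.013,-0.04,0],[0.013,-0.04,0],[0.013,-0.04,0],[0.013,-0.04,0],[0.013,-0.04,0]],"turn":[0.037,0.037,0.037,0.037,0.037],"fingers":[-1,-1,-1,-1,-1]}'
python3 -m crank '{"translation":[[0.013,-0.04,0],[0.013,-0.04,0],[0.013,-0.04,0],[0.013,-0.04,0],[0.013,-0.04,0]],"turn":[0.037,0.037,0.037,0.037,0.037],"fingers":[-1,-1,-1,-1,-1]}'
python3 - <<'E'
from h import *
s=telemetry.sense();print({k:np.round(s[k],4).tolist() for k in("clock","qpos","ee_pos","ee_rot","ft_force","opening")})
E
```

```text
clock: 1.25
ee_pos: [0.3308, 0.4259, 0.2817]
ee_rot: [[-0.968, 0.253, 0.001], [0.253, 0.968, 0.0], [-0.001, 0.001, -1.0]]
ft_force: [1.4, -0.4, -0.6]
opening: 0.012
gripper_force: 0.0
clock: 1.75
ee_pos: [0.3957, 0.2257, 0.2816]
ee_rot: [[-0.997, 0.071, 0.001], [0.071, 0.997, 0.0], [-0.001, 0.0, -1.0]]
ft_force: [-0.5, 0.3, -0.6]
opening: -0.0003
gripper_force: 0.0
clock: 2.25
ee_pos: [0.4607, 0.0256, 0.2817]
ee_rot: [[-0.994, -0.113, 0.001], [-0.113, 0.994, 0.0], [-0.001, -0.0, -1.0]]
ft_force: [1.2, -0.3, -0.2]
opening: -0.0001
gripper_force: 0.0
{'clock': 2.25, 'qpos': [-3.4994, -19.2931, 114.041, 0.0053, 85.188, -100.009], 'ee_pos': [0.4607, 0.0256, 0.2817], 'ee_rot': [[-0.9936, -0.1134, 0.0011], [-0.1134, 0.9936, 0.0], [-0.0011, -0.0001, -1.0]], 'ft_force': [1.2102, -0.299, -0.2175], 'opening': -0.0001}
```

```bash
python3 -m crank '{"translation":[[0.014,-0.044,0],[0.014,-0.044,0],[0.014,-0.044,-0.01],[0.014,-0.044,-0.02],[0.014,-0.044,-0.02]],"turn":[0.037,0.037,0.037,0.037,0.037],"fingers":[-1,-1,-1,-1,-1]}'
python3 -m crank '{"translation":[[0,0,0],[0,0,0],[0,0,0],[0,0,0],[0,0,0]],"turn":[0,0,0,0,0],"fingers":[-1,-1,-1,-1,-1]}'
cat >> h.py <<'E'
def wproj(s,p,X):
    T=np.eye(4);T[:3,:3]=s["ee_rot"];T[:3,3]=s["ee_pos"]
    C=np.linalg.inv(T@np.array(p["hand_eye"]));c=C[:3,:3]@X+C[:3,3]
    r=np.hypot(c[0],c[1]);th=np.arctan2(r,c[2]);K=np.array(p["K"])
    return np.array([K[0,0]*th*c[0]/r+K[0,2],K[1,1]*th*c[1]/r+K[1,2]])
def corners(x,y,a,z,hx,hy):
    c,s=np.cos(a),np.sin(a)
    return [np.array([x+c*u-s*v,y+s*u+c*v,z]) for u,v in((-hx,hy),(-hx,-hy),(hx,-hy),(hx,hy))]
E
python3 - <<'E'
from h import *
s=telemetry.sense();p=read_camera("wrist");print(p["K"],p["hand_eye"],s["ee_pos"])
q=read_camera("top")
np.savez("w1.npz",pos=s["ee_pos"],rot=s["ee_rot"],K=p["K"],he=p["hand_eye"],im=p["color"])
im=p["color"][:,:,::-1].copy()
cv2.imwrite("pics/wr1_raw.png",im)
C=[wproj(s,p,X) for X in corners(.546,-.212,np.radians(17),.046,.0825,.1)];print(C)
cv2.polylines(im,[np.int32(C)],True,(255,0,0),1)
cv2.imwrite("pics/wr1.png",cv2.resize(im,(800,600)))
E
```

```text
clock: 2.75
ee_pos: [0.5309, -0.1943, 0.2318]
ee_rot: [[-0.956, -0.294, 0.002], [-0.294, 0.956, -0.001], [-0.002, -0.001, -1.0]]
ft_force: [0.8, -0.3, 0.8]
opening: -0.0001
gripper_force: 0.0
clock: 3.25
ee_pos: [0.5307, -0.1912, 0.2328]
ee_rot: [[-0.956, -0.294, 0.002], [-0.294, 0.956, -0.001], [-0.002, -0.001, -1.0]]
ft_force: [-0.2, 0.1, -0.0]
opening: 0.0004
gripper_force: 0.0
[[325.1922621    0.         279.70770417]
 [  0.         325.1922621  215.34525048]
 [  0.           0.           1.        ]] [[-1.12606821e-03 -9.45363507e-01 -3.26016213e-01  8.47818211e-02]
 [ 9.99999363e-01 -1.09052273e-03 -2.91786406e-04 -5.03661909e-04]
 [-7.96838699e-05 -3.26016334e-01  9.45364133e-01 -1.42582206e-01]
 [ 0.00000000e+00  0.00000000e+00  0.00000000e+00  1.00000000e+00]] [ 0.53067097 -0.19120837  0.23284069]
[array([355.06067431, 119.57080664]), array([161.45633697, 121.92684483]), array([175.35298214, 264.6115881 ]), array([345.59939827, 265.91598336])]
```

View pics/wr1.png

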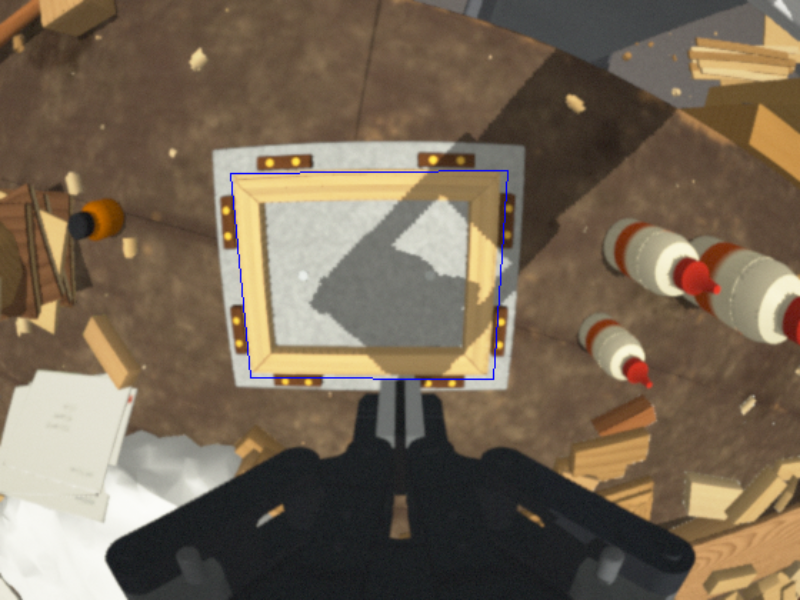

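The wrist view shows the frame between its stops, oil at left (100,220), glue bottles at right (660,270); the projected outline (blue) fits within about 3 mm. I refine it once by fitting the ring.

Run:
```python
from h import *
from scipy.optimize import minimize
d=np.load("w1.npz");s=dict(ee_pos=d["pos"],ee_rot=d["rot"]);p=dict(K=d["K"],hand_eye=d["he"]);im=d["im"]
hsv=cv2.cvtColor(im,cv2.COLOR_RGB2HSV)
m=cv2.inRange(hsv,(8,50,90),(28,255,255));R=np.zeros_like(m);R[110:275,150:365]=m[110:275,150:365];m=R
def poly(x,y,a,hx,hy):
    c=corners(x,y,a,.046,hx,hy);L=[]
    for k in range(4):
        for t in np.linspace(0,1,8,endpoint=False):L.append(wproj(s,p,c[k]*(1-t)+c[(k+1)%4]*t))
    return np.array(L)
S=4
def ring(v):
    r=np.zeros((420*S//2,560*S),np.uint8);r=np.zeros((420*S,560*S),np.uint8)
    cv2.fillPoly(r,[np.int32((poly(*v,.0825,.1)+.5)*S)],255);cv2.fillPoly(r,[np.int32((poly(*v,.0605,.078)+.5)*S)],0)
    return cv2.resize(r,(560,420),interpolation=cv2.INTER_AREA)
M=m.astype(float)
f=lambda u:np.abs(ring([.546+u[0]/1e3,-.212+u[1]/1e3,.297+u[2]/100])-M).sum()/255
o=minimize(f,[0,0,0],method="Nelder-Mead",options=dict(initial_simplex=[[0,0,0],[3,0,0],[0,3,0],[0,0,3]]))
v=[.546+o.x[0]/1e3,-.212+o.x[1]/1e3,.297+o.x[2]/100];print(v,o.fun,f([0,0,0]),M.sum()/255)
i=cv2.resize(im[100:280,140:380,::-1],None,fx=3.3,fy=3.3)
for h in((.0825,.1),(.071,.089),(.0605,.078)):cv2.polylines(i,[np.int32((poly(*v,*h)-[140,100]+.5)*3.3)],True,(255,0,0),1)
cv2.imwrite("pics/fit.png",i)
print([c.round(4).tolist() for c in corners(*v,.046,.071,.089)])
```

```text
[np.float64(0.5472635728755599), np.float64(-0.21716461854831795), np.float64(0.2971705438164167)] 5950.909803921569 6391.333333333333 15583.0
[[0.4533, -0.1529, 0.046], [0.5054, -0.3231, 0.046], [0.6412, -0.2815, 0.046], [0.5891, -0.1113, 0.046]]
```

View pics/fit.png

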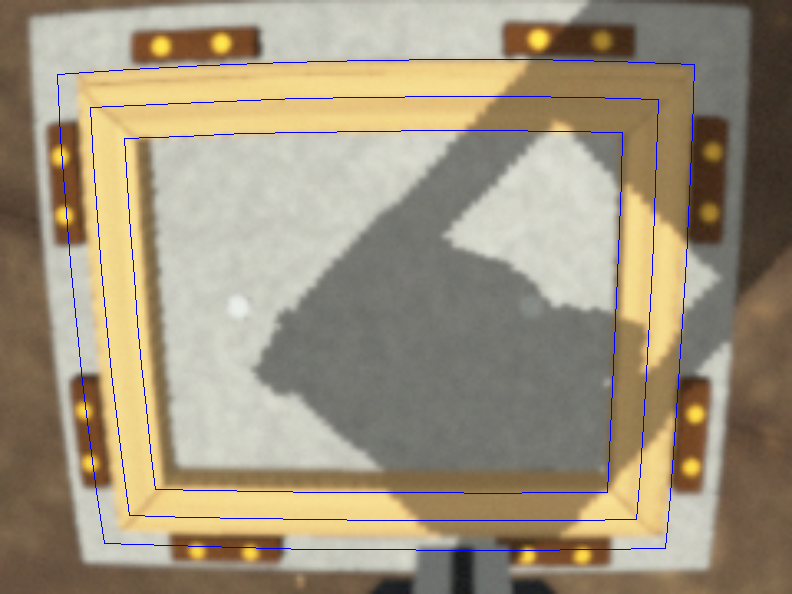

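Run:
```python
from h import *
from scipy.optimize import least_squares
d=np.load("w1.npz");s=dict(ee_pos=d["pos"],ee_rot=d["rot"]);p=dict(K=d["K"],hand_eye=d["he"])
# order NL,NR,FR,FL
wo=np.array([[693,66],[80,80],[120,530],[662,537]])/3.3+[140,100]-.5
wi=np.array([[622,132],[143,138],[163,488],[604,488]])/3.3+[140,100]-.5
wb=np.array([[750,8],[28,14],[85,562],[710,570]])/3.3+[140,100]-.5
def fit(pr,sets,lab,z=None):
    def f(v):return np.concatenate([np.ravel(pr(X)-q) for Z,hx,hy,P in sets for X,q in zip([c for c in corners(*v[:3],Z+(v[3]-1 if z else 0),*(np.array([hx,hy])*(1 if z else v[3])))],P) for X,q in [(X,q)]])
    o=least_squares(f,[.546,-.212,.297,1]);print(lab,o.x.round(4),np.abs(o.fun).max().round(2))
fr=(.046,.0825,.1,wo);fi=(.046,.0605,.078,wi);bo=(.025,.103,.121,wb)
w=lambda X:wproj(s,p,X)
fit(w,[fr],"outer");fit(w,[fi],"inner");fit(w,[bo],"board");fit(w,[fr,fi],"both");fit(w,[fr,fi,bo],"all,z",1)
t=read_camera("top")
to=np.array([[430,372],[698,288],[630,76],[362,157]])/3.6+130-.5
ti=np.array([[447,333],[661,270],[612,113],[400,175]])/3.6+130-.5
T=lambda X:px(t,X)
fit(T,[(.046,.0825,.1,to)],"top outer");fit(T,[(.046,.0605,.078,ti)],"top inner")
tb=np.array([[411,416],[737,309],[648,40],[325,143]])/3.6+130-.5
fit(T,[(.025,.103,.121,tb)],"top board")
```

```text
outer [ 0.5445 -0.2147  0.296   0.959 ] 1.01
inner [ 0.5459 -0.2155  0.2929  0.9744] 1.69
board [ 0.5467 -0.2149  0.2935  0.995 ] 0.52
both [ 0.5452 -0.2151  0.2948  0.9652] 2.29
all,z [ 0.5479 -0.215   0.2942  0.9922] 2.53
top outer [ 0.546  -0.2129  0.287   0.9686] 0.57
top inner [ 0.546  -0.2129  0.2738  0.9789] 0.47
top board [ 0.5481 -0.2127  0.297   0.9935] 0.5
```

```bash
python3 -m crank '{"translation":[[-0.016,0.008,-0.03],[-0.016,0.008,-0.03],[-0.016,0.008,-0.035],[-0.015,0.008,-0.035],[-0.0145,0.0095,-0.027]],"turn":[0,0,0,0,0],"fingers":[-1,-1,-1,-1,-1]}'
python3 -m crank '{"translation":[[0,0,0],[0,0,0],[0,0,0],[0,0,0],[0,0,0]],"turn":[0,0,0,0,0],"fingers":[-1,-1,-1,-1,-1]}'
python3 - <<'E'
from h import *
for k in range(3):
    s=telemetry.sense();p=read_camera("wrist");print(np.round(s["ee_pos"],4),np.round(s["ft_force"],2))
im=p["color"][:,:,::-1].copy()
v=(.546,-.2145,.294)
for c in corners(*v,.046,.070,.088):cv2.circle(im,tuple(int(round(a)) for a in wproj(s,p,c)),2,(255,0,0),-1)
e=np.array(s["ee_pos"]);cv2.circle(im,tuple(int(round(a)) for a in wproj(s,p,e)),2,(0,0,255),-1)
e[2]=.046;cv2.circle(im,tuple(int(round(a)) for a in wproj(s,p,e)),2,(0,255,0),-1)
cv2.imwrite("pics/wr2.png",cv2.resize(im,(800,600)))
E
```

```text
clock: 3.9
ee_pos: [0.4514, -0.1498, 0.0727]
ee_rot: [[-0.956, -0.293, -0.001], [-0.293, 0.956, 0.001], [0.001, 0.001, -1.0]]
ft_force: [-0.4, 0.6, 0.4]
opening: 0.0002
gripper_force: 0.0
clock: 4.4
ee_pos: [0.4544, -0.1514, 0.0763]
ee_rot: [[-0.956, -0.293, 0.003], [-0.293, 0.956, -0.001], [-0.002, -0.002, -1.0]]
ft_force: [-0.3, 0.1, -0.3]
opening: 0.0001
gripper_force: 0.0
[ 0.4544 -0.1514  0.0763] [-0.32  0.06 -0.3 ]
[ 0.454  -0.1513  0.0759] [ 0.82  1.47 -0.21]
[ 0.4536 -0.1511  0.0755] [0.72 0.46 0.74]
```

View pics/wr2.png

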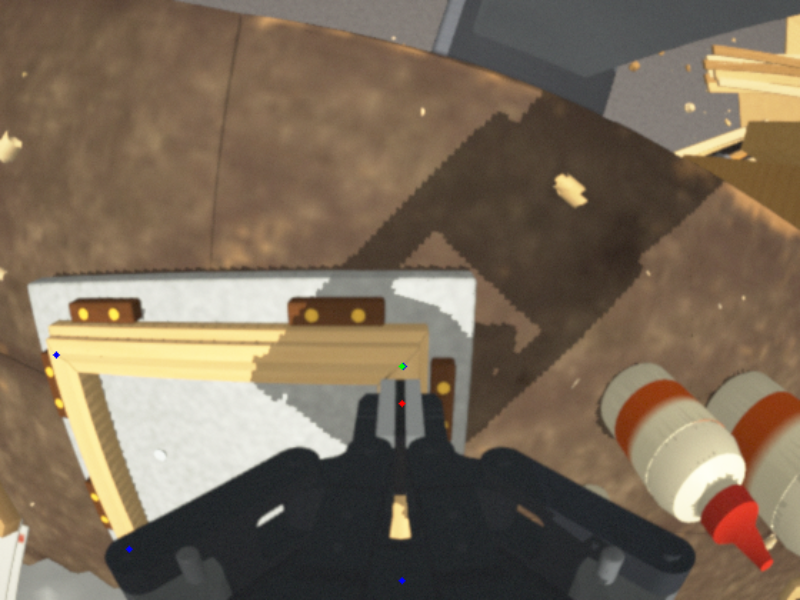

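The picture shows the near-left corner ahead of the shut fingertips: the mitre runs from about (428,335) to (383,382), with the target dot at (403,367). The near-right dot (57,355) looks about 4 mm too far out. I check with a zoomed wireframe.

Run:
```python
from h import *
s=telemetry.sense();p=read_camera("wrist");s["ee_pos"]=[.4535,-.151,.0757]
im=cv2.resize(p["color"][205:345,20:320,::-1],None,fx=2.66,fy=4,interpolation=cv2.INTER_CUBIC)
v=(.546,-.2145,.294)
def pl(z,hx,hy,c):
    q=corners(*v,z,hx,hy);L=[]
    for k in range(4):
        for t in np.linspace(0,1,12,endpoint=False):L.append(wproj(s,p,q[k]*(1-t)+q[(k+1)%4]*t))
    cv2.polylines(im,[np.int32((np.array(L)-[20,205]+.5)*[2.66,4])],True,c,1)
pl(.046,.0825,.1,(255,0,0));pl(.046,.0605,.078,(255,0,0));pl(.046,.071,.089,(0,255,0));pl(.025,.0825,.1,(255,0,255));pl(.025,.103,.121,(0,0,255))
cv2.imwrite("pics/z2.png",im)
```

```text
(no output)
```

View pics/z2.png

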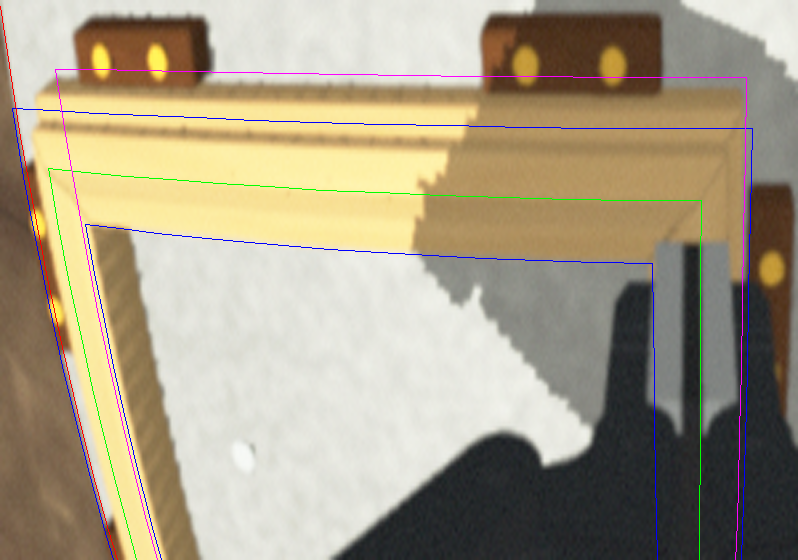

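The moulded frame matches the wireframe within about 2 mm (inner edges and the board's left edge coincide). I descend now.

```bash
cat > f.py <<'E'
from h import *
P=[];F=[]
for k in range(5):
    s=telemetry.sense();P.append(s["ee_pos"]);F.append(s["ft_force"]);read_camera("side")
print("avg",np.mean(P,0).round(4),np.mean(F,0).round(2),s["clock"])
E
python3 f.py
python3 -m crank '{"translation":[[0,0,-0.012],[0,0,-0.008],[0,0,-0.004],[0,0,-0.002],[0,0,0]],"turn":[0,0,0,0,0],"fingers":[-1,-1,-1,-1,-1]}'
python3 f.py
```

```text
avg [ 0.453  -0.1507  0.0747] [0.11 0.02 0.02] 4.8
clock: 5.35
ee_pos: [0.4525, -0.1505, 0.048]
ee_rot: [[-0.956, -0.293, -0.001], [-0.293, 0.956, 0.0], [0.001, 0.001, -1.0]]
ft_force: [0.6, -0.3, 0.3]
opening: 0.0
gripper_force: 0.0
avg [ 0.4529 -0.1507  0.0486] [-0.   -0.11  0.2 ] 5.55
```

```bash
python3 -m crank '{"translation":[[0,0,-0.001],[0,0,-0.001],[0,0,-0.001],[0,0,-0.0005],[0,0,0]],"turn":[0,0,0,0,0],"fingers":[-1,-1,-1,-1,-1]}'
python3 f.py
```

```text
clock: 6.1
ee_pos: [0.4529, -0.1507, 0.0453]
ee_rot: [[-0.956, -0.293, 0.0], [-0.293, 0.956, -0.0], [-0.0, -0.0, -1.0]]
ft_force: [-1.1, 0.3, 1.5]
opening: -0.0001
gripper_force: 1.3
avg [ 0.4529 -0.1507  0.0453] [-0.71  0.65  2.2 ] 6.3
```

```bash
python3 -m crank '{"translation":[[0,0,-0.0006],[0,0,-0.0006],[0,0,0],[0,0,0],[0,0,0]],"turn":[0,0,0,0,0],"fingers":[-1,-1,-1,-1,-1]}' | grep -E "pos|ft_"
python3 f.py
python3 -m crank '{"translation":[[0.0017,-0.0056,0],[0.0017,-0.0056,0],[0.0017,-0.0056,0],[0.0017,-0.0056,0],[0.0017,-0.0056,0]],"turn":[0,0,0,0,0],"fingers":[-1,-1,-1,-1,-1]}' | grep -E "pos|ft_"
```

```text
ee_pos: [0.4529, -0.1507, 0.044]
ft_force: [-1.2, 1.2, 5.4]
avg [ 0.4529 -0.1507  0.044 ] [-1.21  0.63  4.47] 7.05
ee_pos: [0.4615, -0.1791, 0.0438]
ft_force: [-0.5, 3.4, 4.9]
```

```bash
python3 -m crank '{"translation":[[0.0017,-0.0056,0],[0.0017,-0.0056,0],[0.0017,-0.0056,0],[0.0017,-0.0056,0],[0.0017,-0.0056,0]],"turn":[0,0,0,0,0],"fingers":[-1,-1,-1,-1,-1]}' | grep -E "pos|ft_"
python3 -m crank '{"translation":[[0.0017,-0.0056,0],[0.0017,-0.0056,0],[0.0017,-0.0056,0],[0.0017,-0.0056,0],[0.0017,-0.0056,0]],"turn":[0,0,0,0,0],"fingers":[-1,-1,-1,-1,-1]}' | grep -E "pos|ft_"
```

```text
ee_pos: [0.4699, -0.2071, 0.0439]
ft_force: [-0.8, 4.1, 4.2]
ee_pos: [0.4785, -0.2351, 0.0439]
ft_force: [-1.3, 3.9, 4.7]
```

```bash
python3 -m crank '{"translation":[[0.0017,-0.0056,0],[0.0017,-0.0056,0],[0.0017,-0.0056,0],[0.0017,-0.0056,0],[0.0017,-0.0056,0]],"turn":[0,0,0,0,0],"fingers":[-1,-1,-1,-1,-1]}' | grep -E "pos|ft_"
python3 -m crank '{"translation":[[0.0017,-0.0056,0],[0.0017,-0.0056,0],[0.0017,-0.0056,0],[0.0017,-0.0056,0],[0.0017,-0.0056,0]],"turn":[0,0,0,0,0],"fingers":[-1,-1,-1,-1,-1]}' | grep -E "pos|ft_"
python3 - <<'E'
from h import *
s=telemetry.sense();p=read_camera("wrist")
im=cv2.resize(p["color"][185:345,130:430,::-1],None,fx=2.66,fy=2.66,interpolation=cv2.INTER_CUBIC)
v=(.546,-.2145,.294)
def pl(z,hx,hy,c):
    q=corners(*v,z,hx,hy);L=[]
    for k in range(4):
        for t in np.linspace(0,1,12,endpoint=False):L.append(wproj(s,p,q[k]*(1-t)+q[(k+1)%4]*t))
    cv2.polylines(im,[np.int32((np.array(L)-[130,185]+.5)*2.66)],True,c,1)
pl(.0445,.0825,.1,(255,0,0));pl(.0445,.0605,.078,(255,0,0));pl(.0445,.071,.089,(0,255,0))
e=wproj(s,p,np.array(s["ee_pos"]));cv2.circle(im,tuple(int(a) for a in (e-[130,185]+.5)*2.66),3,(0,0,255),-1)
cv2.imwrite("pics/z3.png",im)
E
```

```text
ee_pos: [0.487, -0.2631, 0.0438]
ft_force: [-1.9, 3.4, 4.7]
ee_pos: [0.4955, -0.2911, 0.0439]
ft_force: [-1.2, 3.6, 4.9]
```

View pics/z3.png

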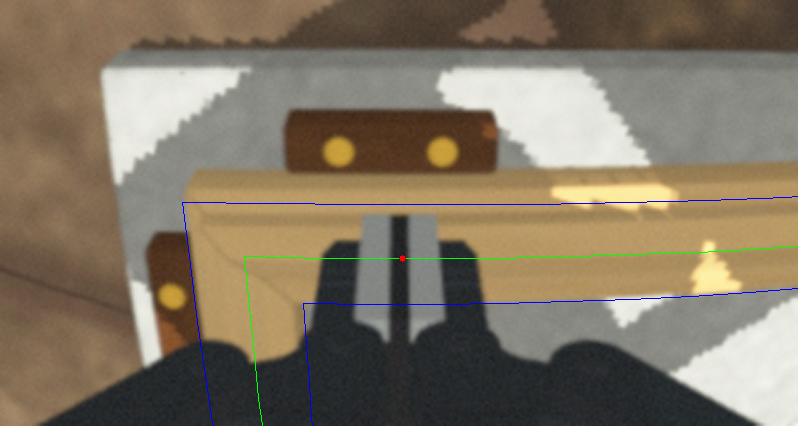

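The view shows the tip dot at (403,258) on the rail's middle line, with the near-right corner at (245,257), about 29 mm on. I continue to the corner, turn and go along the right-hand rail.

```bash
python3 -m crank '{"translation":[[0.0017,-0.0056,0],[0.0017,-0.0056,0],[0.0017,-0.0056,0],[0.0017,-0.0056,0],[0.0017,-0.0056,0]],"turn":[0,0,0,0,0],"fingers":[-1,-1,-1,-1,-1]}' | grep -E "pos|ft_"
python3 -m crank '{"translation":[[0,0,0],[0.0054,0.0016,0],[0.0054,0.0016,0],[0.0054,0.0017,0],[0.0054,0.0017,0]],"turn":[0,0,0,0,0],"fingers":[-1,-1,-1,-1,-1]}' | grep -E "pos|ft_"
```

```text
ee_pos: [0.504, -0.3191, 0.0439]
ft_force: [-1.1, 3.4, 4.8]
ee_pos: [0.5259, -0.312, 0.044]
ft_force: [-4.1, -0.4, 4.3]
```

```bash
python3 -m crank '{"translation":[[0.0056,0.0017,0],[0.0056,0.0017,0],[0.0056,0.0017,0],[0.0056,0.0017,0],[0.0056,0.0017,0]],"turn":[0,0,0,0,0],"fingers":[-1,-1,-1,-1,-1]}' | grep -E "pos|ft_"
python3 -m crank '{"translation":[[0.0056,0.0017,0],[0.0056,0.0017,0],[0.0056,0.0017,0],[0.0056,0.0017,0],[0.0056,0.0017,0]],"turn":[0,0,0,0,0],"fingers":[-1,-1,-1,-1,-1]}' | grep -E "pos|ft_"
```

```text
ee_pos: [0.5539, -0.3033, 0.0439]
ft_force: [-3.1, -1.1, 3.8]
ee_pos: [0.5819, -0.2949, 0.0439]
ft_force: [-2.8, -0.9, 5.0]
```

```bash
python3 -m crank '{"translation":[[0.0056,0.0017,0],[0.0056,0.0017,0],[0.0056,0.0017,0],[0.0056,0.0017,0],[0.0056,0.0017,0]],"turn":[0,0,0,0,0],"fingers":[-1,-1,-1,-1,-1]}' | grep -E "pos|ft_"
```

```text
ee_pos: [0.6099, -0.2864, 0.0439]
ft_force: [-3.2, -1.4, 5.0]
```

```bash
python3 -m crank '{"translation":[[0.0057,0.0017,0],[0.0057,0.0017,0],[0.0057,0.0017,0],[0.0057,0.0017,0],[0.0057,0.0017,0]],"turn":[0,0,0,0,0],"fingers":[-1,-1,-1,-1,-1]}' | grep -E "pos|ft_"
python3 -m crank '{"translation":[[0,0,0],[0,0,0.005],[0,0,0.015],[0,0,0.03],[0,0,0.04]],"turn":[0,0,0,0,0],"fingers":[-1,-1,-1,-1,-1]}' | grep -E "pos|ft_"
python3 -m crank '{"translation":[[0,0,0.04],[0,0,0.02],[0,0,0],[0,0,0],[0,0,0]],"turn":[0,0,0,0,0],"fingers":[-1,-1,-1,-1,-1]}'
python3 - <<'E'
from h import *
p=read_camera("wrist");cv2.imwrite("pics/end.png",cv2.resize(p["color"][:,:,::-1],(800,600)))
E
```

```text
ee_pos: [0.6384, -0.2779, 0.0439]
ft_force: [-2.9, -0.2, 4.3]
ee_pos: [0.6363, -0.277, 0.1324]
ft_force: [-0.3, -0.4, -0.2]
clock: 13.65
ee_pos: [0.6369, -0.2774, 0.1916]
ee_rot: [[-0.956, -0.293, -0.003], [-0.293, 0.956, 0.002], [0.002, 0.003, -1.0]]
ft_force: [0.3, -1.0, -0.2]
opening: 0.0001
gripper_force: 0.0
```

View pics/end.png

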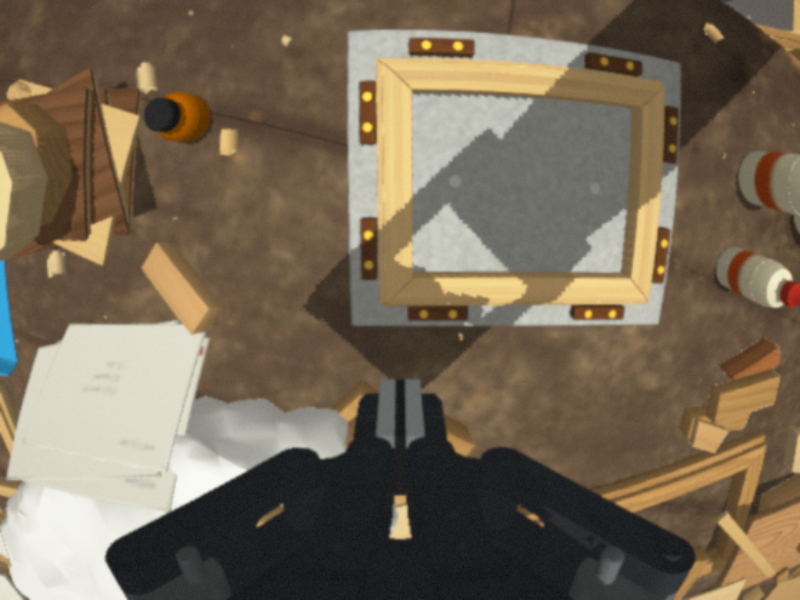

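The frame, centred at about (520,180), still lies between all eight stops. The oil bottle at (180,115) and the glue bottles at right stand upright. The fingers are clear.

```bash
python3 -c "
from workcell import job;print(job.close_job())"
```

```text
the job is handed in; nothing more can be done
None
```

I ran the shut fingertips from the near-left corner along the near rail to the near-right corner, then up the right-hand rail to the far corner at about 4–5 N, and lifted off; the frame still lies between its stops, I touched neither the bottles nor the mallet, and the job was handed in at about 14 s.

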